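Turn the dog-gear carousel until the treat jar faces front

ROBOT

A 6-joint arm with a two-finger parallel gripper is mounted at the origin on the work surface. World frame = base frame: x ahead of the robot, y to its left, z up, the work surface at z = 0. Lengths are in m, angles in rad, forces in N, time in s.
With the tool pointing down it reaches from about 0.3 to 0.875 m from the base axis. Payload 6.4 kg.
Tool frame: the origin (TCP) lies midway between the tips of the shut fingers; the grasp point (between the pads) lies 19 mm behind it (ctrl.tcp_to_grasp is the distance from the TCP to the grasp point, in m); z points along the fingers, y is the direction in which the jaws open and shut (so a half turn about z gives the same grasp; the last joint's range is limited). The gripper opens to 85 mm and grips with 20 to 120 N. Pads are 22 mm wide; open, the fingers measure 114 mm over their backs; the gripper's body (76 mm by 85 mm) begins 54 mm behind the grasp point. The pads swing forward as they close: fully open they stand 13 mm farther back than shut.
Start: joints at [1.111, 0.181, 1.607, -0, 1.354, -0.206], TCP at [0.144, 0.557, 0.231] pointing down, gripper open.
Joint ranges: [-2.99, 2.99], [-0.89, 2.07], [0.3, 2.58], [-1.14, 4.28], [0, 2.63], [-3.12, 3.12]. Speed limits (rad/s): [2.57, 2.57, 3.01, 3.14, 3.14, 3.14].

INTERFACE

Orientations are given as a unit quaternion [w, x, y, z].
In Python, from bench import monitor, imaging, order, spotter, ctrl gives the robot as it stands.
- The arm moves only by the shell command python3 -m pendant 'ROWS'. ROWS is JSON, a list that holds one entry, the list of rows, each a list of 5 numbers: the shift along the world's x, y, z in mm, then the turn about the world's z in degrees, then the finger opening in mm, from 0 to 85.4. A call has 1 to 8 rows; each row shifts and turns the commanded pose from where the row before left it; what a row does not reach is not made up. A row lasts 1/8 s, in which the tool goes at most 62.5 mm and 10.7 degrees, less where a joint would pass 70% of its speed; a pose out of reach is approached as far as the arm can. A call with a gripper value outside its range is refused whole. The fingers move at their own pace and stop on an object; the grip force is fixed at half the most. Time passes only in rows, so rows that do not move let the fingers close. It gives the time, the measured TCP pose, the force and the opening at its end, in the units of the state.
- monitor.get_obs(): the state, without advancing time (a new reading comes with each control period).
- imaging.camera(name): name is "side" or "top" or "wrist"; returns a dict with "img" (480x640x3 uint8, red, green, blue), "vfov" (degrees; the focal length in pixels is half the picture's height over the tangent of half this angle, whatever the lens; pixels are square), "cx", "cy" (the principal point, pixels), "origin" and "orientation" of the camera in the world. Camera axes: x right, y down, z forward; pixel columns grow to the right and rows downward; lengths in m; the calibration is good to about 2 mm. A picture is of the moment at which its call begins. There is no depth.
- order.hand_in(): hands the job in, once; it reports no verdict.
Trained networks look in the newest picture that a camera, given by its name, has taken for a name from the list of things; names that differ only in an ending like _2 or _b are one class to them, and where a whole thing is asked for, a point or a joint stands for the part that bears it (a point fixed in the world has none). Each returns a list of dicts, best first, with "confidence" (0 to 1); they miss things now and then, are a little off and sometimes report something else, mostly with a low value. They report only what shows in the picture. A call takes as long as a camera call. They do not tell look-alikes from the thing itself.
- spotter.recognise(camera, thing): "at" ([x, y, z] in m, in the coordinates of the camera as it stood for that picture, good to about 4 mm: the middle of the surface that is visible of it).
- spotter.tip_of(camera, thing): "at" ([x, y, z] in m, in the coordinates of the camera as it stood for that picture, good to about 4 mm: a listed point, or the origin of a listed thing).
The state is a dict: "time_s": time; "q": joint angles; "dq": joint speeds; "joint_efforts": joint torques, N m; "eef_pos": TCP position; "eef_rot": TCP orientation; "wrist_force": force on the tool from outside, world axes, zero at the start; "torque": the same for the moment, N m; "opening": opening from 0.0 (shut) to 1.0 (fully open).
Only numpy, scipy, OpenCV 4.12 (cv2) and the standard library are available. Lean on these libraries where they do the work, as an engineer would, in place of code of your own. Each camera call takes 0.05 s, during which the arm holds its last target. There are 200 camera calls.

TASK

Turn the round wooden carousel on the aluminium shelf, gently, by pushing with a fingertip at its notched rim, until the glass treat jar with the twist cap stands squarely at the front, at the point of the carousel nearest the shelf's front lip, and leave it at rest there. Push only the carousel's rim: do not touch, tip, shift or lift anything that stands on the carousel, and leave the clicker, the torch and the pull-out tray where they are.

Things in the scene. Friction and masses are not known exactly. Their poses are not given: they have to be found in the camera images.
- shelf: Low brushed aluminium shelf, 360 mm deep (its x), 740 mm wide (its y), top surface 70 mm above the table. Fixed. Origin: centre of its underside, on the table. Its front lip is the long edge on its -x side, towards the robot; -x of this frame is the direction called front.
- carousel_base: Fixed foot of the carousel: aluminium plate of 170 mm diameter, 14 mm high with its bearing ring, standing on the shelf under the disc, hidden from above. Origin: centre of its underside, on the carousel's vertical turning axis. Its axes are parallel to the shelf's: its -x points to the front.
- carousel: Bamboo turntable disc, 300 mm diameter, 22 mm thick, dark non-slip inlay on top. Origin: on the turning axis, at its underside, 84 mm above the table (14 mm above the shelf). Turns freely about z both ways, no stops; about 0.5 N at the rim turns it, and it stops at once when not pushed. Four finger notches in its rim at 45, 135, 225, 315 degrees from its x (see notch1); the four items stand between them.
- notch1 (a point): Middle of the rim notch at 45 degrees (anticlockwise from above): 140 mm from the turning axis, at half the disc's thickness, 95 mm above the table. Moves with the disc. The notch is cut right through, open outwards and above; its side walls run along radii, 60 mm apart at the rim, 48 mm at its floor, which is 120 mm from the axis.
- notch2 (a point): The same for the notch at 135 degrees.
- notch3 (a point): The same for the notch at 225 degrees.
- notch4 (a point): The same for the notch at 315 degrees.
- front_place (a point): Fixed point at the front of the carousel where the jar's foot must come: 75 mm from the turning axis straight towards the shelf's front lip, at the height of the disc's top.
- jar: The treat jar: clear glass, biscuits inside, ribbed steel twist cap; 68 mm diameter, 106 mm high, about 0.34 kg. The tallest thing on the carousel. Loose; stands upright on the inlay, its axis about 75 mm from the turning axis. Origin: centre of its underside.
- bowl: Yellow silicone bowl with stepped wall, 100 mm diameter at the mouth, 44 mm high. Loose, on the carousel about 75 mm from its axis. Origin: centre of its underside.
- ring: Teal rubber toy ring lying flat, 84 mm outer diameter, 22 mm thick. Loose, on the carousel about 75 mm from its axis. Origin: centre of its underside (in the hole).
- tin: Low round aluminium tin with lid, 68 mm diameter, 28 mm high. Loose, on the carousel about 75 mm from its axis. Origin: centre of its underside.
- clicker: Black plastic training clicker, 58 x 36 mm, 18 mm high, lying loose on the shelf beside the carousel, left or right, at least 240 mm from its axis. To be left alone. Origin: centre of its underside.
- torch: Dark steel pocket torch standing on its head on the shelf on the other side of the carousel, at least 240 mm from its axis; 38 mm diameter at the foot, 115 mm high. To be left alone. Origin: centre of its underside.
- tray_pull (a point): Middle of the front edge of the pull of the pull-out tray, a 110 mm wide lip 50 mm above the table. The tray slides out from beneath the shelf's front lip along the shelf's -x and starts 0 to 50 mm out. To be left alone.
Mind the look-alikes: they are no part of the job. Several things have the shape of the ring; the one meant has the colours described above.

How it is judged:
At the end, for the whole second after the job is handed in: The jar's axis is within 22 mm (horizontally) of the front place, 75 mm from the turning axis straight towards the shelf's front lip; the carousel is at rest; jar, bowl, ring and tin stand upright on the disc, 58 to 92 mm from its axis; clicker, torch and tray are within 20 mm of where they were (horizontal distance between jar and front_place below 0.022 m and angular speed of carousel below 0.05 rad/s and angle between each of jar, bowl, ring, tin, clicker, torch's own z axis and vertical below 0.15 rad and height (world z) of jar between 0.098 and 0.114 m and horizontal distance between jar and carousel between 0.058 and 0.092 m and height (world z) of bowl between 0.098 and 0.114 m and horizontal distance between bowl and carousel between 0.058 and 0.092 m and height (world z) of ring between 0.098 and 0.114 m and horizontal distance between ring and carousel between 0.058 and 0.092 m and height (world z) of tin between 0.098 and 0.114 m and horizontal distance between tin and carousel between 0.058 and 0.092 m and distance of each of clicker, torch, tray_pull from where it was at the start of the episode below 0.02 m); the robot touches nothing.
It fails at once if the robot touches the jar, bowl, ring or tin on the carousel (over 1 N) (contact force between any of the fingers, the arm and jar above 1 N or contact force between any of the fingers, the arm and bowl above 1 N or contact force between any of the fingers, the arm and ring above 1 N or contact force between any of the fingers, the arm and tin above 1 N).
It fails at once if the jar, bowl, ring or tin is lifted off the carousel, tipped, or shifted across it (height (world z) of any of jar, bowl, ring, tin above 0.118 m or angle between any of jar, bowl, ring, tin's own z axis and vertical above 0.3 rad or horizontal distance between any of jar, bowl, ring, tin and carousel above 0.1 m or horizontal distance between any of jar, bowl, ring, tin and carousel below 0.05 m).
It fails at once if the clicker, the torch or the tray is moved (over 20 mm) or the torch tipped (not (distance of each of clicker, torch, tray_pull from where it was at the start of the episode below 0.02 m and angle between each of clicker, torch's own z axis and vertical below 0.15 rad)).
It fails at once if the carousel is turned from its top, not its rim (fingers push it less than 95 mm from its axis) (contact force between the fingers and carousel above 1 N and horizontal distance between the grasp point and carousel below 0.095 m).
It fails at once if the carousel is spun hard (over 3 rad/s) or pushed roughly (over 30 N) (angular speed of carousel above 3 rad/s or contact force between the fingers and carousel above 30 N).
It also fails if it takes over 54 s, if anything falls off the work surface, if the arm or the gripper's body presses on something with over 40 N, if the wrist force passes 120 N, or if a joint passes its speed limit or range.

## Working session

There is one attempt and no reset: what is moved stays moved. The work goes in short steps, Python scripts to look and compute and a shell command to move; the robot and the scene stay as the last step left them, time stands still between calls to the robot, and variables do not carry over. Pictures are saved under pics/ and viewed, about 8 in all and at most 12, crops included, and the job is handed in when it is done.

```bash
ls; mkdir -p pics; cat > h.py <<'E'
from bench import monitor, imaging, order, spotter, ctrl
import numpy as np, cv2
from scipy.spatial.transform import Rotation as R
def W(c,p):
    q=c["orientation"]; return R.from_quat([q[1],q[2],q[3],q[0]]).apply(p)+np.array(c["origin"])
def look(cam,things,save=None):
    c=imaging.camera(cam)
    if save: cv2.imwrite(save,c["img"][:,:,::-1])
    for t in things:
        for f in ("tip_of",):
            for d in getattr(spotter,f)(cam,t)[:3]:
                print(cam,t,np.round(W(c,d["at"]),3),round(d["confidence"],2))
    return c
E
python3 - <<'E'
from h import *
T="carousel carousel_base notch1 notch2 notch3 notch4 front_place jar bowl ring tin clicker torch tray_pull shelf".split()
look("top",T,"pics/t1.png"); look("side",T,"pics/s1.png")
print(monitor.get_obs())
E
```

```text
pics
top carousel [0.588 0.053 0.082] 0.73
top notch1 [ 0.494 -0.046  0.097] 0.85
top notch1 [0.684 0.154 0.098] 0.79
top notch1 [ 0.689 -0.045  0.097] 0.75
top notch2 [ 0.494 -0.046  0.097] 0.85
top notch2 [0.684 0.154 0.098] 0.79
top notch2 [ 0.689 -0.045  0.097] 0.75
top notch3 [ 0.494 -0.046  0.097] 0.85
top notch3 [0.684 0.154 0.098] 0.79
top notch3 [ 0.689 -0.045  0.097] 0.75
top notch4 [ 0.494 -0.046  0.097] 0.85
top notch4 [0.684 0.154 0.098] 0.79
top notch4 [ 0.689 -0.045  0.097] 0.75
top front_place [ 0.69  -0.046  0.098] 0.44
top jar [0.66  0.048 0.106] 0.89
top bowl [0.583 0.129 0.106] 0.93
top ring [ 0.509 -0.453 -0.   ] 0.95
top ring [ 0.589 -0.023  0.107] 0.75
top ring [ 0.223 -0.29  -0.003] 0.61
top tin [0.51  0.051 0.107] 0.74
top tin [0.682 0.155 0.095] 0.57
top clicker [0.641 0.319 0.07 ] 0.92
top torch [ 0.508 -0.217  0.068] 0.55
top tray_pull [0.406 0.076 0.049] 0.84
side carousel [0.4   0.081 0.051] 0.73
side notch1 [0.485 0.147 0.094] 0.86
side notch1 [0.682 0.152 0.092] 0.77
side notch1 [ 0.489 -0.049  0.092] 0.68
side notch2 [0.485 0.147 0.094] 0.86
side notc
[... 553 characters left out ...]
] 0.93
{'time_s': 1.6, 'q': array([ 1.11071518e+00,  1.80796811e-01,  1.60697129e+00,  2.11436900e-05,
        1.35381412e+00, -2.06285852e-01]), 'dq': array([-8.06887179e-04, -2.13855010e-03, -2.45589661e-04, -1.70086433e-03,
       -1.02649697e-03, -4.57862303e-05]), 'joint_efforts': array([-1.83906115e-03, -4.44831312e+01, -3.51674402e+01, -4.07163880e-04,
        7.58346850e-04,  2.35600126e-06]), 'eef_pos': array([0.144351  , 0.55661231, 0.23130415]), 'eef_rot': array([-8.05130058e-06,  1.26559606e-01,  9.91959004e-01,  8.30273948e-06]), 'wrist_force': array([-0.19699206,  0.46408748, -0.21383473]), 'torque': array([ 0.01227791, -0.02972661,  0.01056755]), 'opening': 0.9978110718203052}
```

View pics/t1.png

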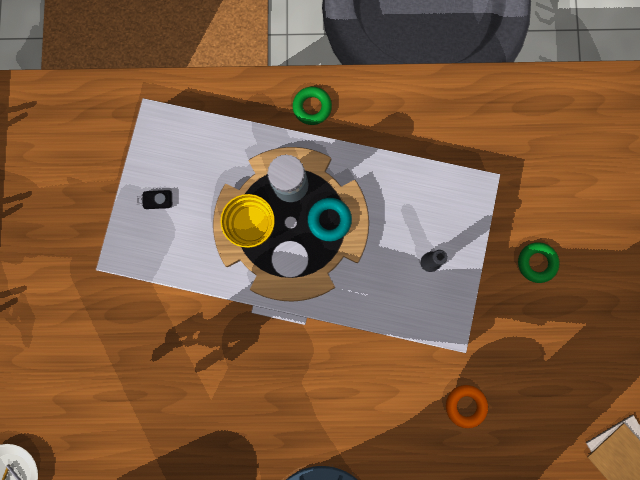

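View pics/s1.png

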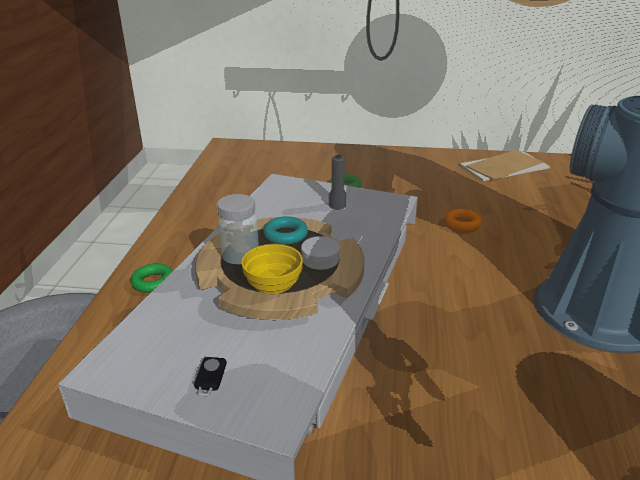

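```bash
python3 - <<'E'
from h import *
c=imaging.camera("top")
f=240/np.tan(np.radians(c["vfov"]/2))
def px(u,v,z):
    d=W(c,[(u-c["cx"])/f,(v-c["cy"])/f,1])-np.array(c["origin"]); o=np.array(c["origin"]); return (o+d*(z-o[2])/d[2])[:2]
P=[px(*p,.07) for p in [(142,99),(499,174),(466,352),(97,270)]]
print(np.round(P,3))
for a,b in ((0,1),(3,2),(0,3),(1,2)):
    d=P[b]-P[a]; print(np.linalg.norm(d),np.degrees(np.arctan2(d[1],d[0])))
ctr=px(291,222,.106); print("hub",ctr)
n=np.array([[.494,-.046],[.684,.154],[.689,-.045],[.485,.147]]); print(n.mean(0)); ctr=n.mean(0)
print(np.degrees(np.arctan2(*(n-ctr).T[::-1])), np.degrees(np.arctan2(*(np.array([.66,.05])-ctr)[::-1])))
print(monitor.get_obs()["time_s"], R.from_quat(np.roll(monitor.get_obs()["eef_rot"],-1)).as_matrix().round(2), ctrl.tcp_to_grasp)
E
```

```text
[[ 0.849  0.357]
 [ 0.683 -0.362]
 [ 0.335 -0.283]
 [ 0.501  0.435]]
0.7375126425645714 -102.99254773580616
0.736469391134415 -103.03519245062482
0.35671082494365197 167.33292764147123
0.3572545688201553 167.1650834050012
hub [0.5861842  0.05029351]
[0.588  0.0525]
[-133.66086204   46.5951664   -43.98985164  137.4643735 ] -1.9886378564740623
1.65 [[-0.97  0.25  0.  ]
 [ 0.25  0.97 -0.  ]
 [-0.   -0.   -1.  ]] 0.0187
```

```bash
python3 -m pendant '[[[28,-34,0,0,0],[28,-34,0,0,0],[28,-34,0,0,0],[28,-34,0,0,0],[28,-34,0,0,0],[28,-34,0,0,0],[28,-34,0,0,0],[28,-34,0,0,0]]]'; python3 -m pendant '[[[28,-34,0,0,0],[28,-34,0,0,0],[30,-35,0,0,0],[32,-35,0,0,0],[0,0,0,0,0],[0,0,0,0,0]]]'
```

```text
time_s: 2.65
eef_pos: [0.3692, 0.2835, 0.2315]
eef_rot: [0.0, 0.127, 0.992, 0.0]
wrist_force: [0.7, -0.1, 0.3]
opening: -0.002
time_s: 3.4
eef_pos: [0.4859, 0.1468, 0.2311]
eef_rot: [-0.0, 0.127, 0.992, 0.0]
wrist_force: [0.4, 1.3, -0.3]
opening: -0.003
```

Above the notch at about 136.5°. I'll go down partway, then check with the networks and a picture.

```bash
python3 -m pendant '[[[0,0,-30,0,0],[0,0,-30,0,0],[0,0,-30,0,0],[0,0,-20,0,0],[0,0,0,0,0]]]'; python3 - <<'E'
from h import *
c=imaging.camera("side"); cv2.imwrite("pics/s2.png",cv2.resize(c["img"][150:350,150:450,::-1],(800,533),interpolation=cv2.INTER_CUBIC))
for t in ("notch1",):
    for d in spotter.tip_of("side",t): print(np.round(W(c,d["at"]),3),d["confidence"])
c=look("wrist",["notch1","carousel"])
E
```

```text
time_s: 4.03
eef_pos: [0.4841, 0.1477, 0.1199]
eef_rot: [-0.002, 0.126, 0.992, -0.0]
wrist_force: [0.5, -0.2, -0.2]
opening: -0.002
[ 0.489 -0.05   0.095] 0.97
[0.683 0.152 0.092] 0.74
[0.485 0.145 0.094] 0.72
```

View pics/s2.png

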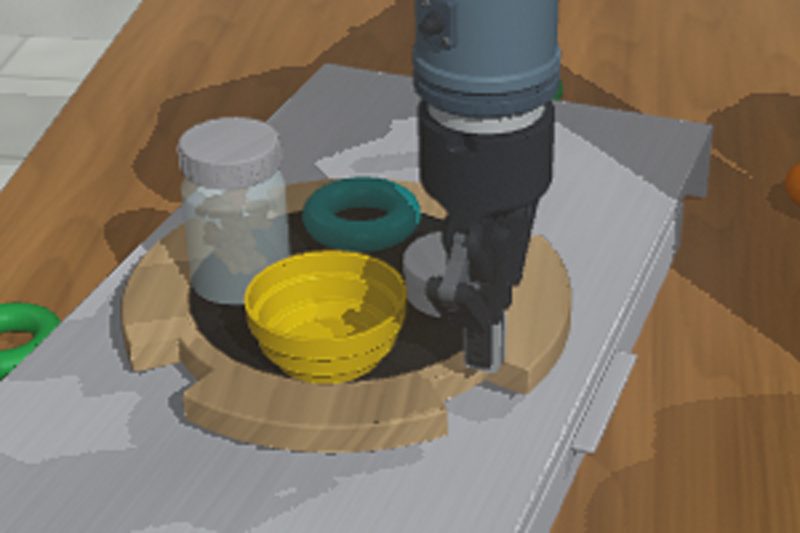

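The finger (about px 485,365 in the crop) hangs over the middle of the notch, clear of the bowl and the tin. I'll lower it and work out the arc.

```bash
python3 -m pendant '[[[0,0,-16,0,0],[0,0,-16,0,0],[0,0,0,0,0]]]'; python3 - <<'E'
import numpy as np
c=np.array([587.5,51]); a=np.radians(np.r_[136.5:310:5])
p=c+140*np.c_[np.cos(a),np.sin(a)]; q=np.round(p); 
for i in range(0,len(a)-1,8): print(np.degrees(a[i:i+9])[-1], np.diff(q[i:i+9],axis=0).astype(int).tolist(), q[i:i+9][-1])
E
```

```text
time_s: 4.65
eef_pos: [0.4845, 0.1464, 0.087]
eef_rot: [-0.002, 0.127, 0.992, -0.0]
wrist_force: [-0.4, 0.2, -0.0]
opening: -0.003
176.5 [[-8, -9], [-7, -10], [-7, -10], [-5, -11], [-4, -12], [-4, -11], [-2, -12], [-1, -12]] [448.  60.]
216.5 [[0, -13], [0, -12], [2, -12], [3, -12], [4, -11], [5, -11], [6, -11], [7, -10]] [475. -32.]
256.5 [[8, -10], [8, -9], [9, -8], [10, -7], [11, -6], [11, -5], [11, -5], [12, -3]] [555. -85.]
296.50000000000006 [[12, -2], [12, -2], [12, 0], [12, 1], [12, 2], [12, 3], [12, 4], [11, 5]] [650. -74.]
306.5 [[11, 6], [10, 6]] [671. -62.]
```

```bash
python3 -m pendant '[[[-4,-4,0,0,0],[-4,-5,0,0,0],[-3,-5,0,0,0],[-4,-5,0,0,0],[-7,-10,0,0,0],[-5,-11,0,0,0],[-4,-12,0,0,0],[0,0,0,0,0]]]'; python3 - <<'E'
from h import *
look("side",["jar","notch1"])
E
```

```text
time_s: 5.65
eef_pos: [0.455, 0.0936, 0.0892]
eef_rot: [-0.0, 0.127, 0.992, -0.0]
wrist_force: [0.5, -0.1, 0.2]
opening: -0.004
side jar [0.653 0.082 0.104] 0.96
side jar [0.455 0.097 0.093] 0.23
side notch1 [ 0.534 -0.083  0.095] 0.96
side notch1 [0.721 0.002 0.094] 0.96
side notch1 [0.635 0.182 0.09 ] 0.83
```

```bash
python3 -m pendant '[[[-3,-6,0,0,0],[-4,-11,0,0,0],[-2,-12,0,0,0],[-1,-12,0,0,0],[0,-13,-1,0,0],[0,-12,-1,0,0],[2,-12,0,0,0],[3,-12,0,0,0]]]'; python3 -m pendant '[[[4,-11,0,0,0],[5,-11,0,0,0],[6,-11,0,0,0],[7,-10,0,0,0],[8,-10,0,0,0],[8,-9,0,0,0],[9,-8,0,0,0],[0,0,0,0,0]]]'; python3 - <<'E'
from h import *
look("side",["jar"],"pics/s3.png"); look("top",["jar","notch1"])
E
```

```text
time_s: 6.8
eef_pos: [0.4505, 0.0038, 0.0873]
eef_rot: [-0.0, 0.127, 0.992, 0.0]
wrist_force: [0.5, 1.0, 0.6]
opening: 0.003
time_s: 7.8
eef_pos: [0.4982, -0.0662, 0.0874]
eef_rot: [0.0, 0.127, 0.992, -0.0]
wrist_force: [0.4, 1.0, -0.8]
opening: 0.006
side jar [0.583 0.126 0.108] 0.61
top jar [0.584 0.121 0.106] 0.67
top notch1 [0.681 0.158 0.096] 0.91
top notch1 [ 0.697 -0.038  0.092] 0.69
top notch1 [ 0.496 -0.051  0.096] 0.63
```

View pics/s3.png

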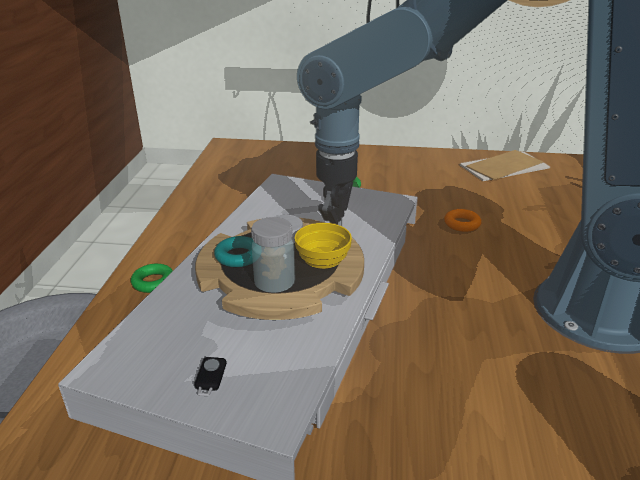

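```bash
python3 -m pendant '[[[10,-7,0,0,0],[11,-6,0,0,0],[11,-5,0,0,0],[11,-4,0,0,0],[12,-2,0,0,0],[12,-1,0,0,0],[12,0,0,0,0],[12,1,0,0,0]]]'; python3 -m pendant '[[[12,2,0,0,0],[12,2,0,0,0],[12,3,0,0,0],[12,5,0,0,0],[11,6,0,0,0],[10,6,0,0,0],[0,0,0,0,0]]]'; python3 - <<'E'
from h import *
look("side",["jar","notch1"],"pics/s4.png"); look("top",["jar","notch1"])
E
```

```text
time_s: 9.05
eef_pos: [0.5892, -0.0894, 0.0873]
eef_rot: [0.0, 0.127, 0.992, -0.0]
wrist_force: [-1.2, -0.4, 1.2]
opening: 0.002
time_s: 9.93
eef_pos: [0.6582, -0.0648, 0.0874]
eef_rot: [0.0, 0.126, 0.992, -0.0]
wrist_force: [0.3, 0.0, 0.8]
opening: 0.002
side jar [0.516 0.075 0.106] 0.69
side notch1 [ 0.656 -0.072  0.092] 0.9
side notch1 [ 0.464 -0.019  0.092] 0.79
side notch1 [0.522 0.175 0.093] 0.72
top jar [0.519 0.069 0.107] 0.97
top notch1 [0.523 0.172 0.097] 0.96
top notch1 [0.711 0.125 0.098] 0.75
top notch1 [ 0.656 -0.069  0.094] 0.68
```

Jar is within about 6 mm, roughly 3° short. I'll give it a small final nudge, back off the wall, and lift clear.

```bash
python3 -m pendant '[[[3,2,0,0,0],[3,2,0,0,0],[0,0,0,0,0],[-4,-3,0,0,0],[0,0,0,0,0],[0,0,25,0,0],[0,0,40,0,0],[0,0,50,0,0]]]'; python3 -m pendant '[[[0,-25,50,0,0],[0,-25,40,0,0],[0,0,0,0,0]]]'; python3 - <<'E'
from h import *
look("side",["jar","notch1","bowl","ring","tin","clicker","torch","tray_pull"]); look("top",["jar","notch1","bowl","ring","tin","clicker","torch","tray_pull"],"pics/t5.png")
E
```

```text
time_s: 11.22
eef_pos: [0.6584, -0.0643, 0.2022]
eef_rot: [-0.001, 0.127, 0.992, 0.0]
wrist_force: [1.2, -0.3, 0.9]
opening: 0.002
time_s: 11.6
eef_pos: [0.6611, -0.117, 0.2974]
eef_rot: [0.004, 0.128, 0.992, -0.001]
wrist_force: [0.7, 0.4, -0.0]
opening: -0.002
side jar [0.517 0.072 0.103] 0.63
side jar [ 0.566 -0.02   0.106] 0.49
side notch1 [ 0.656 -0.071  0.092] 0.79
side notch1 [ 0.465 -0.016  0.089] 0.72
side notch1 [0.517 0.173 0.093] 0.69
side bowl [ 0.565 -0.02   0.105] 0.71
side ring [0.603 0.121 0.105] 0.95
side ring [ 0.222 -0.29   0.001] 0.8
side ring [ 0.854  0.009 -0.004] 0.79
side tin [0.657 0.029 0.104] 0.79
side tin [0.708 0.12  0.096] 0.74
side clicker [0.644 0.315 0.065] 0.81
side torch [ 0.506 -0.221  0.073] 0.57
side torch [ 0.659 -0.074  0.092] 0.52
side tray_pull [0.401 0.082 0.048] 0.9
top jar [0.516 0.071 0.104] 0.69
top jar [0.586 0.052 0.086] 0.53
top notch1 [ 0.655 -0.067  0.096] 0.97
top notch1 [0.521 0.175 0.097] 0.78
top notch1 [0.711 0.123 0.097] 0.62
top ring [ 0.224 -0.289 -0.004] 0.82
top ring [ 0.509 -0.453  0.001] 0.77
top ring [0.606 0.125 0.106] 0.64
top tin [0.654 0.031 0.106] 0.88
top clicker [0.641 0.317 0.069] 0.97
top torch [ 0.511 -0.217  0.069] 0.68
```

View pics/t5.png

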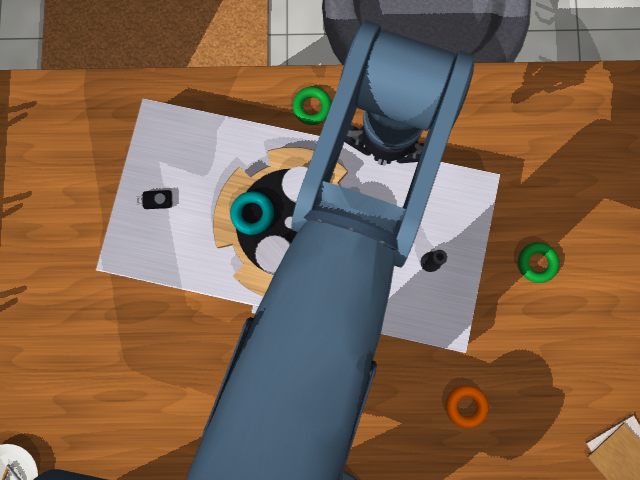

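The arm is up and clear. Clicker, torch and tray are unmoved and the jar is about 4–5 mm from the front place (limit 22 mm), so I'm handing in.

```bash
python3 -c "
from h import *
o=monitor.get_obs();print(o['time_s'],o['wrist_force']);print(order.hand_in())"
```

```text
12.5 [ 0.17429009 -0.52170024  0.26173597]
the job is handed in; nothing more can be done
None
```

I turned the carousel about 163° anticlockwise, pushing with the shut fingertip in one rim notch. I then backed off the wall, lifted clear and handed in at 12.5 s; the hand-in gives no verdict.

- **Jar:** both cameras put it at about (0.517, 0.072). The front place works out at (0.514, 0.068), so it is about 4–5 mm off (limit 22 mm). It sits about 3° short of square; a small final nudge meant to close that made little or no difference, and I left it there.
- **Other items:** the bowl, ring and tin were still standing on the disc, about 72–75 mm from its axis. The top camera did not report the bowl because the arm hid it, so that reading is from the side camera only.
- **Clicker, torch and tray:** all were where they started, within a few millimetres. The tray was also seen only by the side camera at the end.
- **Forces:** the wrist readings printed after each move stayed under about 2 N. I did not record force or turning speed during the moves.

The networks gave a few false reports (a second "jar" and "torch", and look-alike rings). I ignored these because they did not match the pictures.

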